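Load the bottom-drive mixer and seat its beater

TASK

Pick up the small black tray by its green handle and tip the four orange pumpkin cubes off it into the mixer's bowl, without touching the cubes with the fingers, then set the empty tray back down flat on the counter. Then take the beater by its blue grip, lower it over the drive shaft in the middle of the bowl, turn it until its slots mesh with the shaft's splines, slide it fully home and push the red interlock ring right down against its spring. Finish like that: the program ends while the gripper is still holding the beater pressed down; leave the pepper mill, the bottle and the stack of plates standing where they are.

Things in the scene. Friction and masses are not known exactly. Their poses are not given: they have to be found in the camera images.
- mixer: Fixed bottom-drive mixer: white round base 264 mm across, 62 mm high, with a metal bowl. Origin on the counter under the bowl's axis. A black knob marks its -x side; its yaw does not matter. From the bowl floor rises a grey column 50 mm across (68 at its foot); its top, the shoulder, is 140 mm above the counter and bears the red interlock ring and the brass drive shaft.
- bowl_floor (a point): Centre of the bowl's inner floor, 66 mm above the counter. Bowl inside radius 108 mm at the floor, 123 mm at the rim; rim 150 mm above the counter, wall 3 mm.
- drive_axis (a point): On the brass shaft's axis at the shoulder, z up. Splines: a cross of two bars 34 mm long, 8 mm thick, along this frame's x and y, up to 28 mm above the shoulder. A centring pin, radius 6.5 mm, goes on up to 34 mm, then narrows to radius 2.5 mm at 42 mm. It may point any way at the start.
- drive (a joint): Turn of the drive shaft about the vertical (rad, counter-clockwise from above); starts between -0.8 and 0.8. Stiff: takes 0.5 N m to turn, and need not be turned.
- interlock (a joint): Travel of the red ring (41 mm across) round the shaft's foot: 0 = up, its top 6 mm above the shoulder; 0.006 m = fully down, level with the shoulder. A spring lifts it with 6.3 N at the top, 11.7 N fully down (more than the beater's weight). Only a meshed beater hub reaches it.
- beater: Beater, 0.26 to 0.38 kg, upright on its two blades. Origin on its axis at the blades' feet, z up. Blades (6 mm thick in x, 56 wide in y, 74 high) at x = -75 and +75 mm on arms along x. Square steel hub, 40 by 40 mm, 18 to 64 mm up; above it a disc of radius 27 mm (64 to 72 mm up), then the blue grip. Unmeshed it rests on the splines, 28 mm above home.
- hub_bottom (a point): Beater's axis at the hub's underside, 18 mm above its origin, same axes. Meets drive_axis when home. The underside has a cross opening 46 mm deep: slots 11 mm wide along the beater's x and y, open at the hub's sides. It meshes in four positions 90 degrees apart, with 1.5 mm play each side.
- beater_grip (a point): Where to pinch the beater: on its axis 98 mm above its origin, same axes. The blue grip is an upright block 50 mm along x, 14 mm thick along y, 72 to 118 mm above the origin; pinch its flat sides from above, fingers closing along y.
- tray: Black plastic scoop tray, 0.22 kg; origin under the centre of its floor. 150 mm along x, 110 along y, floor 4 mm thick; walls 4 mm thick, 24 mm high at -x and both y sides. The +x end is an open lip; at the start it points to +y within 25 degrees. The cubes slide off once it is tipped lip-down by more than about 25 degrees (45 is sure).
- tray_handle (a point): Where to pinch the tray: 66 mm above its origin, same axes. The handle is a straight green bar across the tray's middle along y: 110 mm long, 14 mm thick along x, 50 to 86 mm above the origin, on a post at each y side; pinch from above at its middle, fingers closing along x. The space below is open, so the cubes slide under it.
- mill: Bystander: dark wooden pepper mill, 58 mm across, 168 mm tall, origin at its foot; never knocked: it may be nudged, but stays upright within 30 mm of its place
- oil: Bystander: green glass bottle, 60 mm across, 170 mm tall, origin at its foot; never knocked: it may be nudged, but stays upright within 30 mm of its place
- plates: Bystander: stack of six white plates, 150 mm across, 66 mm high, origin under its centre; never knocked: it may be nudged, but stays upright within 30 mm of its place
- cube0: Orange pumpkin cube, 28 by 26 mm and 24 mm high, 16 g, moist and slippery (friction about 0.4), origin at its underside's centre; starts loose on the tray
- cube1: Orange pumpkin cube, 28 by 26 mm and 24 mm high, 16 g, moist and slippery (friction about 0.4), origin at its underside's centre; starts loose on the tray
- cube2: Orange pumpkin cube, 28 by 26 mm and 24 mm high, 16 g, moist and slippery (friction about 0.4), origin at its underside's centre; starts loose on the tray
- cube3: Orange pumpkin cube, 28 by 26 mm and 24 mm high, 16 g, moist and slippery (friction about 0.4), origin at its underside's centre; starts loose on the tray
Things that resemble listed ones, but are neither listed nor needed, are in the scene too. What is shaped like the cube1 but white is not meant. Leave any yellow look-alike of the cube2 alone.

How it is judged:
On the way, in this order (a step that is already met when the one before it is completed fails the run):
1. all four cubes lie in the bowl while the tray is still held up (horizontal distance between each of cube0, cube1, cube2, cube3 and bowl_floor below 0.118 m and z of cube0 in the frame of bowl_floor between -0.005 and 0.075 m and z of cube1 in the frame of bowl_floor between -0.005 and 0.075 m and z of cube2 in the frame of bowl_floor between -0.005 and 0.075 m and z of cube3 in the frame of bowl_floor between -0.005 and 0.075 m and height (world z) of tray above 0.03 m), for 0.2 s.
2. the empty tray is set down flat on the counter (height (world z) of tray below 0.006 m and angle between tray's own z axis and vertical below 0.06 rad and contact force between the fingers and tray below 0.1 N), for 0.2 s.
3. the beater is meshed on the shaft, within 8 mm of home (horizontal distance between hub_bottom and drive_axis below 0.003 m and angle between beater's own z axis and vertical below 0.06 rad and z of hub_bottom in the frame of drive_axis below 0.008 m), for 0.1 s.
At the end, for the whole second after the job is handed in: Beater meshed and home (hub within 2.5 mm of the shoulder and 3 mm of the axis, tilt under 0.06 rad), interlock pressed over 4 of its 6 mm, fingers still on the beater (over 3 N), four cubes in the bowl, tray flat on the counter (6 mm, 0.06 rad) (horizontal distance between each of cube0, cube1, cube2, cube3 and bowl_floor below 0.118 m and z of cube0 in the frame of bowl_floor between -0.005 and 0.075 m and z of cube1 in the frame of bowl_floor between -0.005 and 0.075 m and z of cube2 in the frame of bowl_floor between -0.005 and 0.075 m and z of cube3 in the frame of bowl_floor between -0.005 and 0.075 m and height (world z) of tray below 0.006 m and angle between each of tray, beater's own z axis and vertical below 0.06 rad and horizontal distance between hub_bottom and drive_axis below 0.003 m and z of hub_bottom in the frame of drive_axis below 0.0025 m and value of joint interlock above 0.004 m and contact force between the fingers and beater above 3 N); the arm keeps its last pose, push and grip.
It fails at once if a cube is pushed or gripped by the fingers (contact force between the fingers and cube0 above 2 N or contact force between the fingers and cube1 above 2 N or contact force between the fingers and cube2 above 2 N or contact force between the fingers and cube3 above 2 N).
It fails at once if the pepper mill is shifted by more than 30 mm or tipped over (distance of mill from where it was at the start of the episode above 0.03 m or angle between mill's own z axis and vertical above 0.3 rad).
It fails at once if the bottle is shifted by more than 30 mm or tipped over (distance of oil from where it was at the start of the episode above 0.03 m or angle between oil's own z axis and vertical above 0.3 rad).
It fails at once if the stack of plates is shifted by more than 30 mm or tipped over (distance of plates from where it was at the start of the episode above 0.03 m or angle between plates's own z axis and vertical above 0.3 rad).
It also fails if it takes over 67 s, if anything falls off the work surface, if the arm or the gripper's body presses on something with over 40 N, if the wrist force passes 120 N, or if a joint passes its speed limit or range.

ROBOT

A 6-joint arm with a two-finger parallel gripper is mounted at the origin on the work surface. World frame = base frame: x ahead of the robot, y to its left, z up, the work surface at z = 0. Lengths are in m, angles in rad, forces in N, time in s.
With the tool pointing down it reaches from about 0.35 to 0.85 m from the base axis. Payload 8.1 kg.
Tool frame: the origin (TCP) lies on the mounting face of the last link; the fingertips stand 186 mm ahead of it and the grasp point (between the pads) lies 167 mm ahead of it (robot.finger_overhang is the distance from the TCP to the fingertips, in m); z points along the fingers, y is the line along which they close (so a half turn about z gives the same grasp; the last joint's range is limited). The gripper opens to 93 mm and grips with 3 to 60 N. Pads are 15 mm wide; open, the fingers measure 128 mm over their backs; the gripper's body (75 mm by 188 mm) begins 65 mm behind the grasp point.
Start: joints at [1.058, 0.13, 1.488, -0, 1.523, -0.085], TCP at [0.249, 0.546, 0.405] pointing down, gripper open.
Joint ranges: [-2.96, 2.96], [-0.89, 2.26], [0.02, 2.5], [-1.34, 4.48], [0, 2.73], [-2.66, 2.66]. Speed limits (rad/s): [2.39, 2.39, 2.79, 3.14, 3.14, 3.14].

INTERFACE

Orientations are given as a rotation vector (axis times angle).
In Python, from plant import readout, read_camera, get_calibration, job, robot gives the robot as it stands.
- The arm moves only by the shell command python3 -m handwheel 'ROWS' [FORCE]. ROWS is JSON, a list of rows, each a list of 5 numbers: the shift along the world's x, y, z in cm, then the turn about the world's z in rad, then the closure, from 0 (fully open) to 1 (shut). In form: [[tx, ty, tz, spin, gripper], ...]. A call has 1 to 10 rows; each row shifts and turns the commanded pose from where the row before left it; what a row does not reach is not made up. A row lasts 1/8 s, in which the tool goes at most 62.5 mm and 10.7 degrees, less where a joint would pass 70% of its speed; a pose out of reach is approached as far as the arm can. A call is refused whole if a number of a shift passes 6.25 or a number of a turn 0.188, either way. A call with a gripper value outside its range is refused whole. The fingers move at their own pace and stop on an object; FORCE is the grip in N (left out, the last holds). Time passes only in rows, so rows that do not move let the fingers close. It gives the time, the measured TCP pose, the force, the opening and the grip force at its end, in the units of the state.
- readout.read_state(): the state, without advancing time (a new reading comes with each control period).
- read_camera(name): name is "scene" or "top"; returns the picture (420x560x3 uint8, red, green, blue); there is no depth.
- get_calibration(name): a dict with "fovy" (degrees; the focal length in pixels is half the picture's height over the tangent of half this angle, whatever the lens; pixels are square), "cx", "cy" (the principal point, pixels), "pose" (4x4, takes a point from camera to world coordinates). Camera axes: x right, y down, z forward; pixel columns grow to the right and rows downward; lengths in m; the calibration is good to about 2 mm. A picture is of the moment at which its call begins. get_calibration takes no time and is no camera call.
- job.close_job(): hands the job in; it is judged then, once.
The state is a dict: "t": time; "q": joint angles; "dq": joint speeds; "joint_torque": joint torques, N m; "tool_pos": TCP position; "orientation": TCP orientation; "force": force on the tool from outside, world axes, zero at the start; "wrist_torque": the same for the moment, N m; "opening": finger opening in m; "gripper_force": force on a finger pad.
Only numpy, scipy, OpenCV 4.12 (cv2) and the standard library are available. Lean on these libraries where they do the work, as an engineer would, in place of code of your own. Each camera call takes 0.05 s, during which the arm holds its last target. There are 200 camera calls.

## Working session

There is one attempt and no reset: what is moved stays moved. The work goes in short steps, Python scripts to look and compute and a shell command to move; the robot and the scene stay as the last step left them, time stands still between calls to the robot, and variables do not carry over. Pictures are saved under pics/ and viewed, at most 10 in all, crops included, and the job is handed in when it is done.

```bash
mkdir -p pics; ls; cat > h.py <<'E'
import numpy as np, cv2
from plant import readout, read_camera, get_calibration, job, robot
def shot(n,f):
    im=read_camera(n); cv2.imwrite(f'pics/{f}.png',im[:,:,::-1]); return im
def ray(n,u,v):
    c=get_calibration(n); P=np.array(c['pose']); f=210/np.tan(np.radians(c['fovy'])/2)
    d=P[:3,:3]@np.array([(u-c['cx'])/f,(v-c['cy'])/f,1]); return P[:3,3],d
def atz(n,u,v,z):
    o,d=ray(n,u,v); return o+d*(z-o[2])/d[2]
def tri(a,b):
    o1,d1=ray('scene',*a); o2,d2=ray('top',*b)
    s=np.linalg.lstsq(np.c_[d1,-d2],o2-o1,rcond=None)[0]
    p,q=o1+s[0]*d1,o2+s[1]*d2; return (p+q)/2,np.linalg.norm(p-q)
def proj(n,p):
    c=get_calibration(n); P=np.array(c['pose']); f=210/np.tan(np.radians(c['fovy'])/2)
    x=P[:3,:3].T@(np.array(p)-P[:3,3]); return x[:2]/x[2]*f+[c['cx'],c['cy']]
E
python3 - <<'E'
from h import *
np.set_printoptions(precision=3,suppress=True)
for n in ('scene','top'):
    im=shot(n,n+'0'); cv2.imwrite(f'pics/{n}0.png',cv2.resize(im[:,:,::-1],(800,600),interpolation=cv2.INTER_CUBIC)); print(get_calibration(n))
print(readout.read_state())
E
python3 -m handwheel --help
```

```text
pics
{'fovy': 55.01504196989533, 'cx': 283.43712809350825, 'cy': 209.44129427634888, 'pose': array([[-0.094,  0.801, -0.591,  1.174],
       [ 0.996,  0.076, -0.056,  0.081],
       [ 0.   , -0.594, -0.805,  1.029],
       [ 0.   ,  0.   ,  0.   ,  1.   ]])}
{'fovy': 57.485389138916716, 'cx': 275.8359489176291, 'cy': 210.02408462900246, 'pose': array([[ 0.014, -0.992,  0.128,  0.389],
       [-1.   , -0.015, -0.008,  0.018],
       [ 0.01 , -0.128, -0.992,  0.985],
       [ 0.   ,  0.   ,  0.   ,  1.   ]])}
{'t': 0.1, 'q': array([ 1.058,  0.131,  1.489, -0.   ,  1.523, -0.085]), 'dq': array([ 0.   ,  0.   , -0.002,  0.   , -0.   , -0.003]), 'joint_torque': array([ -0.   , -56.134, -49.309,   0.077,   0.029,  -0.   ]), 'tool_pos': array([0.249, 0.546, 0.404]), 'orientation': array([-0.667, -3.07 ,  0.003]), 'force': array([ 0.728, -0.013,  0.094]), 'wrist_torque': array([-0.06 , -0.018, -0.028]), 'gripper_force': 0.0, 'opening': 0.09278461760772604}invalid input: not JSON, or not a number
```

View pics/scene0.png

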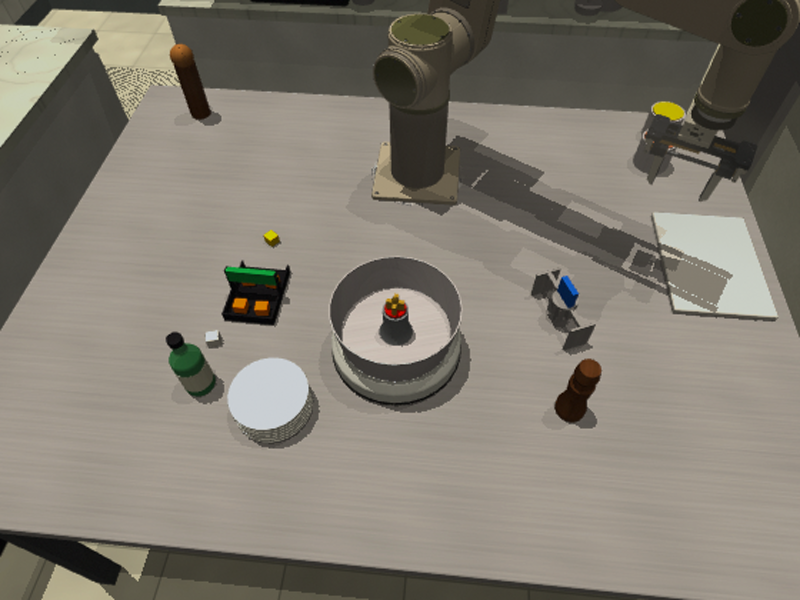

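View pics/top0.png

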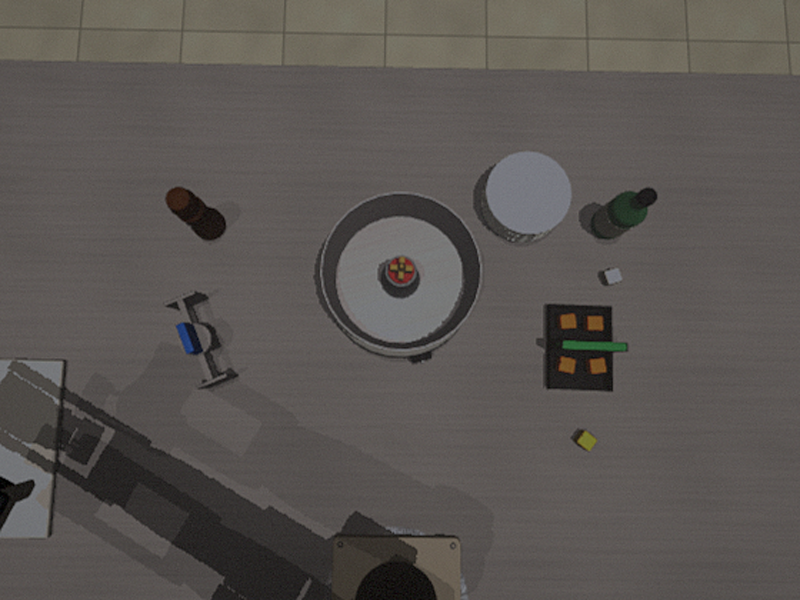

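```bash
python3 - <<'E'
import cv2,numpy as np
s=cv2.imread('pics/scene0.png');t=cv2.imread('pics/top0.png')
f=lambda a,x,y:cv2.resize(a[y:y+100,x:x+133],(400,300),interpolation=cv2.INTER_CUBIC)
a=np.vstack([np.hstack([f(s,195,240),f(t,515,290)]),np.hstack([f(s,500,255),f(t,140,285)])])
a=(255*(a/255.)**0.6).astype('uint8')
cv2.imwrite('pics/crop1.png',a)
E
```

```text
(no output)
```

View pics/crop1.png

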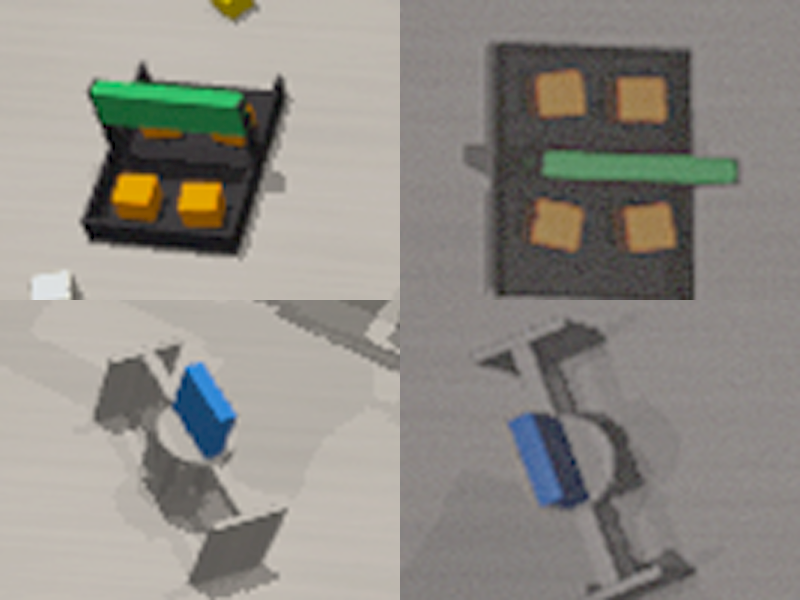

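```bash
python3 - <<'E'
from h import *
np.set_printoptions(precision=4,suppress=True)
T=lambda x,y:((515+x/3)*.7-.15,(290+y/3)*.7-.15)
S=lambda x,y:((195+x/3)*.7-.15,(240+y/3)*.7-.15)
for n,p in dict(TL=(93,45),TR=(290,48),BL=(97,294),BR=(293,299)).items():
    print(n,[atz('top',*T(*p),z) for z in (0.,.024)])
for n,p in dict(nl=(88,222),nr=(240,240),nlb=(90,240),nrb=(240,255),fr=(284,97)).items():
    print(n,[atz('scene',*S(*p),z) for z in (0.,.024)])
# handle top: corners scene vs top
for a,b in (((92,82),(336,184)),((92,82),(340,160)),((243,95),(142,176)),((243,95),(145,152))): print('h',tri(S(*a),T(*b)))
S2=lambda x,y:((500+x/3)*.7-.15,(255+y/3)*.7-.15)
T2=lambda x,y:((140+x/3)*.7-.15,(285+y/3)*.7-.15)
# grip top corners
for a,b in (((187,366),(145,509)),((235,412),(128,415)),((205,365),(162,505)),((222,418),(111,418))):
    print('g',tri(S2(a[0],a[1]-300),T2(b[0],b[1]-300)))
for n,p in dict(m_s=(397*.7,303*.7)).items(): print(n,atz('scene',*p,.182))
print('shaft top',tri((396*.7,295*.7),(402*.7,266*.7)), atz('top',402*.7,266*.7,.168))
# base circle/rim in top: rim left/right/top/bottom
for p in ((321,270),(482,270),(401,193),(401,355)): print('rim',atz('top',p[0]*.7,p[1]*.7,.15))
for n,p,z in (('plates',(528,193),.066),('oilneck',(647,196),.17),('mill',(178,197),.168)): print(n,atz('top',p[0]*.7,p[1]*.7,z))
for n,p,z in (('oilfoot',(204,388),0),('millfoot',(571,412),0)): print(n,atz('scene',p[0]*.7,p[1]*.7,z))
E
```

```text
TL [array([ 0.511 , -0.2658,  0.    ]), array([ 0.508 , -0.2589,  0.024 ])]
TR [array([ 0.511 , -0.3856,  0.    ]), array([ 0.508 , -0.3758,  0.024 ])]
BL [array([ 0.3618, -0.265 ,  0.    ]), array([ 0.3625, -0.2581,  0.024 ])]
BR [array([ 0.3605, -0.3819,  0.    ]), array([ 0.3612, -0.3721,  0.024 ])]
nl [array([ 0.4954, -0.3789,  0.    ]), array([ 0.5112, -0.3682,  0.024 ])]
nr [array([ 0.5005, -0.2655,  0.    ]), array([ 0.5162, -0.2574,  0.024 ])]
nlb [array([ 0.5107, -0.3731,  0.    ]), array([ 0.5262, -0.3625,  0.024 ])]
nrb [array([ 0.5133, -0.2625,  0.    ]), array([ 0.5287, -0.2545,  0.024 ])]
fr [array([ 0.3669, -0.2621,  0.    ]), array([ 0.3858, -0.2541,  0.024 ])]
h (array([ 0.4259, -0.3767,  0.0761]), np.float64(0.0009191628532746962))
h (array([ 0.4382, -0.3707,  0.0923]), np.float64(0.004043281761413145))
h (array([ 0.4286, -0.2673,  0.0778]), np.float64(0.00325075474434569))
h (array([ 0.4409, -0.2628,  0.0937]), np.float64(0.0058256363706005315))
g (array([0.4094, 0.3346, 0.1073]), np.float64(0.005655324242238257))
g (array([0.4578, 0.3518, 0.1181]), np.float64(0.011457288471608679))
g (array([0.4109, 0.3365, 0.1072]), np.float64(0.01456088812309739))
g (array([0.457 , 0.3532, 0.1136]), np.float64(0.005841661678525643))
m_s [0.5624 0.0085 0.182 ]
shaft top (array([0.5435, 0.0026, 0.1804]), np.float64(0.004044282176783269)) [0.546  0.0004 0.168 ]
rim [0.5412 0.1253 0.15  ]
rim [ 0.5452 -0.1243  0.15  ]
rim [0.6666 0.003  0.15  ]
rim [ 0.412  -0.0002  0.15  ]
plates [ 0.6985 -0.2198  0.066 ]
oilneck [ 0.6619 -0.3774  0.17  ]
mill [0.6482 0.346  0.168 ]
oilfoot [ 0.6756 -0.3684  0.    ]
millfoot [0.659  0.3556 0.    ]
```

```bash
python3 -m handwheel '[[2,-5.4,0,-0.073,0],[2,-5.4,0,-0.073,0],[2,-5.4,0,-0.073,0],[2,-5.4,0,-0.073,0],[2,-5.4,0,-0.073,0],[2,-5.4,0,-0.073,0],[2,-5.4,0,-0.073,0],[2,-5.4,0,-0.073,0]]'; python3 -m handwheel '[[0.35,-5.4,0,-0.073,0],[0.35,-5.4,0,-0.073,0],[0.35,-5.4,0,-0.073,0],[0.35,-5.4,0,-0.073,0],[0.35,-5.4,0,-0.073,0],[0.35,-5.4,0,-0.073,0],[0.35,-5.4,0,-0.073,0],[0.35,-5.4,0,-0.073,0],[0,0,0,0,0]]' 60
```

```text
t: 1.1
tool_pos: [0.409, 0.1121, 0.4046]
orientation: [1.525, 2.746, 0.0]
force: [-0.3, 0.1, -0.3]
opening: 0.0931
gripper_force: 0.0
t: 2.22
tool_pos: [0.4362, -0.3211, 0.4035]
orientation: [-2.253, -2.187, 0.001]
force: [-0.4, 0.5, -0.2]
opening: 0.0927
gripper_force: 0.0
```

```bash
python3 -m handwheel '[[0,0,-5,0,0],[0,0,-5,0,0],[0,0,-5,0,0],[0,0,-2,0,0],[0,0,0,0,1],[0,0,0,0,1],[0,0,0,0,1],[0,0,0,0,1],[0,0,0,0,1]]' 60; python3 -m handwheel '[[0,0,1,0,1],[0,0,1,0,1],[0,0,1,0,1],[0,0,0,0,1]]'; python3 - <<'E'
from h import *
im=shot('scene','lift'); t=read_camera('top')
cv2.imwrite('pics/lift.png',np.vstack([cv2.resize(x[y:y+150,a:a+200,::-1],(800//2*1,300)) for x,y,a in ((im,150,120),(t,180,340))]))
E
```

```text
t: 3.35
tool_pos: [0.4371, -0.3182, 0.2354]
orientation: [2.248, 2.193, 0.0]
force: [-1.0, -0.0, 0.3]
opening: 0.0475
gripper_force: 0.0
t: 3.85
tool_pos: [0.4374, -0.3185, 0.2672]
orientation: [2.247, 2.192, 0.0]
force: [-4.4, 3.0, 15.4]
opening: 0.0125
gripper_force: 60.0
```

View pics/lift.png

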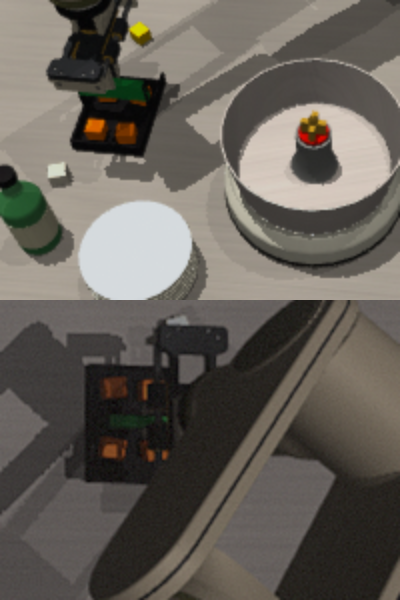

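```bash
python3 -m handwheel '[[0,0,0,0,0.6],[0,0,0,0,0.6],[0,0,-1.5,0,0.6],[0,0,-1.7,0,0.6],[0,0,0,0,1],[0,0,0,0,1],[0,0,0,0,1],[0,0,0,0,1]]' 60; python3 -m handwheel '[[0,0,3,0,1],[0,0,3,0,1],[0,0,0,0,1],[0,0,0,0,1]]'; python3 - <<'E'
from h import *
im=shot('scene','lift2'); t=read_camera('top')
cv2.imwrite('pics/lift2.png',np.vstack([cv2.resize(x[y:y+150,a:a+200,::-1],(800//2*1,300)) for x,y,a in ((im,130,120),(t,180,340))]))
E
```

```text
t: 4.95
tool_pos: [0.4371, -0.3182, 0.2331]
orientation: [2.248, 2.193, 0.0]
force: [1.0, 0.0, -0.1]
opening: 0.0137
gripper_force: 60.0
t: 5.45
tool_pos: [0.4366, -0.3178, 0.2915]
orientation: [-2.248, -2.193, 0.0]
force: [-0.5, 0.5, -2.5]
opening: 0.0135
gripper_force: 60.0
```

View pics/lift2.png

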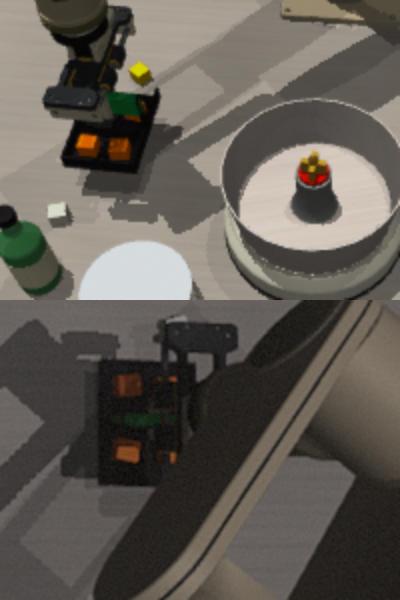

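```bash
python3 -m handwheel '[[0,0,2.5,-0.155,1],[0.3,1,3.5,-0.155,1],[0.8,2,4,-0.155,1],[0.8,2,4.2,-0.155,1],[0.8,2.4,0,-0.155,1],[0.8,2.4,0,-0.155,1],[0.8,2.4,0,-0.155,1],[0.8,2.4,0,-0.155,1],[1,2.6,0,-0.155,1],[1,2.6,0,-0.155,1]]'; python3 -m handwheel '[[0,0,0,0,1],[0,0,0,0,1]]'; python3 - <<'E'
from h import *
im=read_camera('scene')
cv2.imwrite('pics/pre.png',cv2.resize(im[120:330,150:430,::-1],(560,420)))
E
```

```text
t: 6.8
tool_pos: [0.508, -0.1192, 0.433]
orientation: [-3.141, 0.015, 0.004]
force: [-0.3, 0.0, -3.5]
opening: 0.0139
gripper_force: 60.0
t: 7.05
tool_pos: [0.5077, -0.1203, 0.4337]
orientation: [-3.141, 0.002, 0.003]
force: [-0.5, -0.5, -3.2]
opening: 0.0139
gripper_force: 60.0
```

View pics/pre.png

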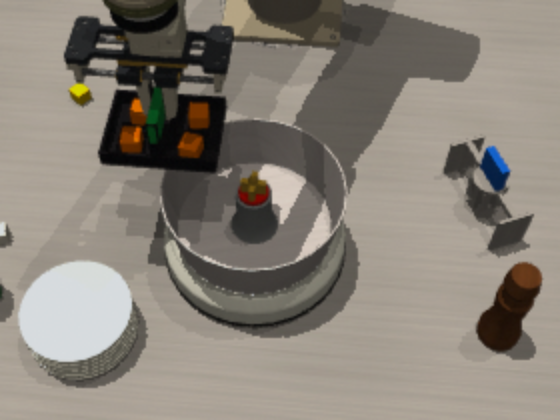

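```bash
python3 -m handwheel '[[0,1.5,0,0,1],[0,3,0,0,1],[0,5,0,0,1],[0,-6,0,0,1],[0,-2.5,0,0,1],[0,-1,0,0,1],[0,0,0,0,1]]'; python3 - <<'E'
from h import *
im=read_camera('scene')
cv2.imwrite('pics/jerk1.png',cv2.resize(im[120:330,150:430,::-1],(560,420)))
E
```

```text
t: 7.98
tool_pos: [0.5078, -0.1203, 0.4347]
orientation: [-3.141, 0.009, 0.0]
force: [0.1, -0.3, -2.6]
opening: 0.0138
gripper_force: 60.0
```

View pics/jerk1.png

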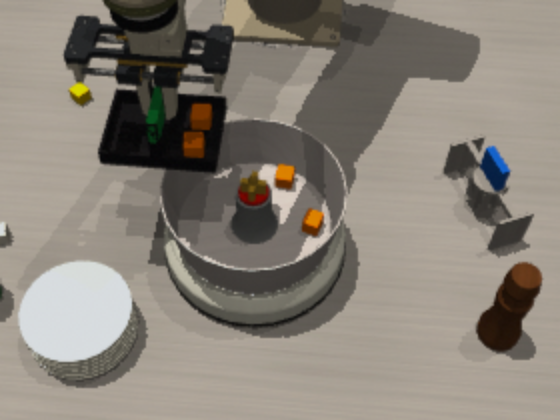

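```bash
python3 -m handwheel '[[0,1,0,0,1],[0,2.8,0,0,1],[0,4.7,0,0,1],[0,-6,0,0,1],[0,-2.5,0,0,1],[0,0,0,0,1],[0,0,0,0,1]]'; python3 - <<'E'
from h import *
im=read_camera('scene')
cv2.imwrite('pics/jerk2.png',cv2.resize(im[120:330,150:430,::-1],(800,600)))
E
```

```text
t: 8.9
tool_pos: [0.5079, -0.1192, 0.4348]
orientation: [-3.141, 0.006, -0.0]
force: [0.1, -0.4, -1.0]
opening: 0.0136
gripper_force: 60.0
```

View pics/jerk2.png

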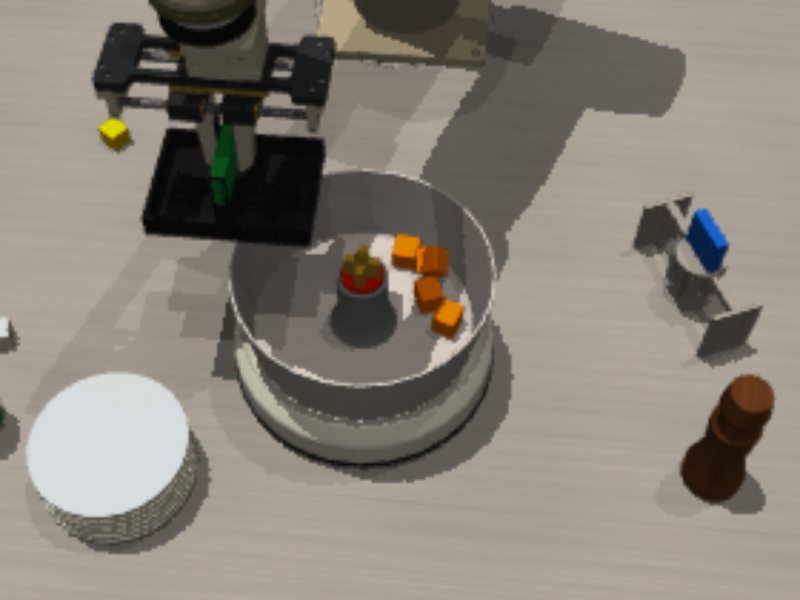

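```bash
python3 -m handwheel '[[-1.5,-3.6,0,0,1],[-2,-4.5,0,0,1],[-2,-4.5,-2,0,1],[-1.5,-4,-4,0,1],[-0.8,-1.5,-5,0,1],[0,0,-5,0,1],[0,0,-3,0,1],[0,0,-0.8,0,1],[0,0,0,0,1]]'
```

```text
t: 10.07
tool_pos: [0.4303, -0.3008, 0.2372]
orientation: [-3.142, 0.006, -0.0]
force: [-1.4, 0.0, -1.1]
opening: 0.0136
gripper_force: 60.0
```

```bash
python3 -m handwheel '[[0,0,-0.3,0,1],[0,0,0,0,1]]'; python3 -c "
from h import *
im=read_camera('scene');t=read_camera('top')
hsv=cv2.cvtColor(t,cv2.COLOR_RGB2HSV)
cv2.imwrite('pics/top1.png',cv2.cvtColor(t,4));cv2.imwrite('pics/sc1.png',cv2.cvtColor(im,4))"
```

```text
t: 10.32
tool_pos: [0.4304, -0.3014, 0.235]
orientation: [3.14, -0.006, 0.003]
force: [-0.6, 0.1, -2.2]
opening: 0.0133
gripper_force: 60.0
```

```bash
python3 -m handwheel '[[0,0,-0.2,0,1],[0,0,0,0,1]]'; python3 -m handwheel '[[0,0,0,0,0.2],[0,0,0,0,0.2],[0,0,0,0,0.2],[0,0,0,0,0.2],[0,0,0,0,0.2],[0,0,0,0,0.2]]'; python3 -m handwheel '[[0,0,3,0,0],[0,0,5,0,0],[0,0,6,0,0],[0,0,4,0,0]]'
```

```text
t: 10.68
tool_pos: [0.4303, -0.3014, 0.2331]
orientation: [3.141, -0.007, 0.002]
force: [-1.6, 2.3, 8.0]
opening: 0.0137
gripper_force: 60.0
t: 11.42
tool_pos: [0.4299, -0.3011, 0.2317]
orientation: [-3.142, 0.007, 0.0]
force: [0.8, 0.3, -0.8]
opening: 0.0691
gripper_force: 0.0
t: 11.92
tool_pos: [0.43, -0.3012, 0.4151]
orientation: [3.139, -0.007, 0.004]
force: [1.1, 0.3, -0.3]
opening: 0.0931
gripper_force: 0.0
```

```bash
python3 - <<'E'
from h import *
A={n:np.mean([read_camera(n) for _ in range(3)],0) for n in('scene','top')}
def w(n,x,y,a,b): return cv2.resize(A[n][y:y+b,x:x+a],(400,300),interpolation=cv2.INTER_CUBIC)
a=np.vstack([np.hstack([w('top',90,200,100,75),w('scene',344,178,100,75)]),np.hstack([w('top',257,171,48,36),w('scene',253,192,48,36)])])
a=255*(np.clip(a,0,255)/255)**.7
np.savez('A.npz',**A)
cv2.imwrite('pics/fine.png',a[:,:,::-1])
E
```

```text
[ WARN:0@4.961] global loadsave.cpp:1063 imwrite_ Unsupported depth image for selected encoder is fallbacked to CV_8U.
```

View pics/fine.png

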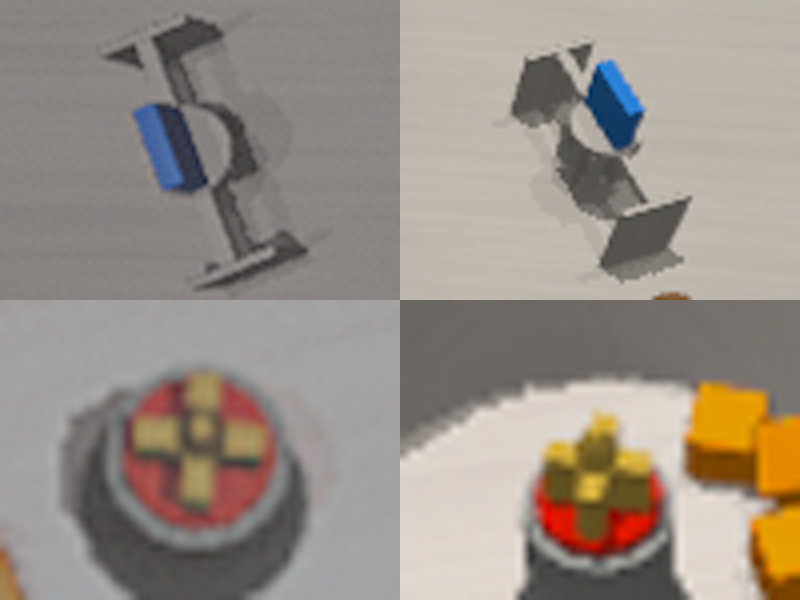

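```bash
python3 - <<'E'
from h import *
np.set_printoptions(precision=4,suppress=True)
A=np.load('A.npz')
c=lambda p,s,o:((np.array(p)+.5)/s-.5+np.array(o))
T2=lambda x,y:c((x,y-300),8.333,(257,171)); S2=lambda x,y:c((x-400,y-300),8.333,(253,192))
T1=lambda x,y:c((x,y),4,(90,200)); S1=lambda x,y:c((x-400,y),4,(344,178))
P=[atz('top',*T2(*p),.168) for p in ((206,375),(196,503),(133,438),(266,444))]
print(P,np.mean(P,0)); d=P[0]-P[1];e=P[2]-P[3]
print('drive angs',np.degrees(np.arctan2(d[1],d[0])),np.degrees(np.arctan2(e[1],e[0]))-90,np.linalg.norm(d),np.linalg.norm(e))
L=[atz('scene',*S2(*p),.168) for p in((546,460),(650,463))]; print('scene c',np.mean(L,0),L, 'tri',tri((S2(546,460)+S2(650,463))/2,np.mean([T2(206,375),T2(196,503),T2(133,438),T2(266,444)],0)))
B=[atz('top',*T1(*p),.074) for p in((100,55),(187,15),(193,290),(275,248))]
m1,m2=(B[0]+B[1])/2,(B[2]+B[3])/2; print('bl top',(m1+m2)/2,m1-m2,np.degrees(np.arctan2(*(m1-m2)[1::-1])),np.linalg.norm(m1-m2))
C=[atz('scene',*S1(*p),.074) for p in((527,58),(592,43),(611,218),(690,198))]
m1,m2=(C[0]+C[1])/2,(C[2]+C[3])/2; print('bl sc',(m1+m2)/2,np.degrees(np.arctan2(*(m2-m1)[1::-1])),np.linalg.norm(m1-m2))
print('bl tri',tri(np.mean([S1(*p) for p in((527,58),(592,43),(611,218),(690,198))],0),np.mean([T1(*p) for p in((100,55),(187,15),(193,290),(275,248))],0)))
G={}
for n in('top','scene'):
    im=A[n].astype('uint8');h=cv2.cvtColor(im,cv2.COLOR_RGB2HSV).astype(int)
    m=(h[...,0]>100)&(h[...,0]<125)&(h[...,1]>120)
    m[:, :90]=0
    v=h[...,2][m]; th=(np.percentile(v,10)+np.percentile(v,90))/2
    b=(m&(h[...,2]>th)).astype('uint8'); ys,xs=np.nonzero(b); print(n,m.sum(),b.sum(),th)
    G[n]=np.array([xs.mean(),ys.mean()]); r=cv2.minAreaRect(np.c_[xs,ys].astype('f4')); print(r)
    q=cv2.boxPoints(r); print([atz(n,*k,.118)[:2] for k in q],'c',atz(n,*G[n],.118))
print('grip top tri',tri(G['scene'],G['top']))
E
```

```text
[array([0.5607, 0.0008, 0.168 ]), array([0.5268, 0.003 , 0.168 ]), array([0.5437, 0.0196, 0.168 ]), array([ 0.5427, -0.015 ,  0.168 ])] [0.5435 0.0021 0.168 ]
drive angs -3.6723907315310593 -1.697625093553981 0.033947656506201275 0.034639487046746784
scene c [0.5489 0.0028 0.168 ] [array([ 0.5499, -0.0137,  0.168 ]), array([0.548 , 0.0192, 0.168 ])] tri (array([0.5446, 0.0021, 0.162 ]), np.float64(0.0002565607338456987))
bl top [0.4355 0.3394 0.074 ] [0.1375 0.0617 0.    ] 24.181344553440134 0.15072851484042044
bl sc [0.4415 0.3399 0.074 ] 22.201445579429755 0.15026915610649694
bl tri (array([0.4354, 0.3436, 0.0625]), np.float64(0.0006801922434083785))
top 152 119 93.6
((129.123291015625, 236.32876586914062), (20.833324432373047, 5.61797571182251), 69.44395446777344)
[array([0.4548, 0.3565]), array([0.4595, 0.345 ]), array([0.4158, 0.3258]), array([0.4112, 0.3373])] c [0.4353 0.3412 0.118 ]
scene 194 58 131.0
((398.58990478515625, 199.44383239746094), (15.157970428466797, 3.7099928855895996), 57.9946174621582)
[array([0.4204, 0.3273]), array([0.4122, 0.3369]), array([0.4573, 0.3562]), array([0.4651, 0.3468])] c [0.4388 0.3418 0.118 ]
grip top tri (array([0.4355, 0.3429, 0.1138]), np.float64(0.0003110130310054117))
```

```bash
python3 -m handwheel '[[0,3,0,0.034,0],[0,5.6,0,0.034,0],[0,5.6,0,0.034,0],[0,5.6,0,0.034,0],[0,5.6,0,0.034,0],[0,5.6,0,0.034,0],[0,5.6,0,0.034,0],[0,5.6,0,0.034,0],[0.1,5.6,0,0.034,0],[0.1,5.6,0,0.034,0]]'; python3 -m handwheel '[[0.1,5.6,0,0.034,0],[0.1,5.2,0,0.034,0],[0,0,0,0,0]]'; python3 - <<'E'
from h import *
np.set_printoptions(precision=4,suppress=True)
s=readout.read_state(); print(s['tool_pos'],s['orientation'],s['q'])
for n in('top','scene'):
    im=read_camera(n);h=cv2.cvtColor(im,cv2.COLOR_RGB2HSV).astype(int)
    m=((h[...,0]>55)&(h[...,0]<85)&(h[...,1]>150)).astype('uint8')
    k,l,st,ce=cv2.connectedComponentsWithStats(m); i=1+st[1:,4].argmax()
    ys,xs=np.nonzero(l==i); r=cv2.minAreaRect(np.c_[xs,ys].astype('f4')); print(n,st[i],r)
    print([atz(n,*q,.086)[:2] for q in cv2.boxPoints(r)],atz(n,*ce[i],.086))
    cv2.imwrite(f'pics/{n}2.png',im[:,:,::-1])
E
```

```text
t: 13.48
tool_pos: [0.4312, 0.2347, 0.4098]
orientation: [3.096, 0.527, -0.004]
force: [0.2, -0.4, 0.6]
opening: 0.0929
gripper_force: 0.0
t: 13.85
tool_pos: [0.4328, 0.3437, 0.4087]
orientation: [3.075, 0.637, -0.007]
force: [-0.9, -0.7, -0.2]
opening: 0.093
gripper_force: 0.0
[0.4328 0.3437 0.4087] [ 3.0754  0.6366 -0.007 ] [0.5781 0.0032 1.6138 0.0007 1.5291 1.7406]
top [  2 156   2   1   2] ((2.5, 156.0), (1.0, 0.0), 180.0)
[array([0.6245, 0.6658]), array([0.6245, 0.6658]), array([0.6244, 0.6682]), array([0.6244, 0.6682])] [0.6245 0.667  0.086 ]
scene [175 175  15  35 264] ((182.08541870117188, 192.02670288085938), (9.007905006408691, 34.83852005004883), 17.35402488708496)
[array([ 0.5049, -0.3072]), array([ 0.3756, -0.3081]), array([ 0.3839, -0.279 ]), array([ 0.5121, -0.2798])] [ 0.4463 -0.293   0.086 ]
```

```bash
python3 - <<'E'
from h import *
np.set_printoptions(precision=4,suppress=True)
im=cv2.imread('pics/top2.png'); h=cv2.cvtColor(im,cv2.COLOR_BGR2HSV).astype(int)
b,g,r_=[im[...,i].astype(int) for i in range(3)]
m=((g>r_+20)&(g>b+10)).astype('uint8'); m[:150]=0; m[:,:360]=0
k,l,st,ce=cv2.connectedComponentsWithStats(m)
for i in range(1,k):
    if st[i,4]>40:
        ys,xs=np.nonzero(l==i); r=cv2.minAreaRect(np.c_[xs,ys].astype('f4')); v=g[l==i]; print(st[i],r,v.min(),v.max())
        print([atz('top',*q,.086)[:2] for q in cv2.boxPoints(r)],atz('top',*ce[i],.086))
E
```

```text
[405 222   7  45 270] ((408.0, 244.0), (44.0, 6.0), 90.0) 50 119
[array([ 0.4805, -0.295 ]), array([ 0.4807, -0.3092]), array([ 0.3776, -0.306 ]), array([ 0.3774, -0.292 ])] [ 0.4269 -0.2997  0.086 ]
```

```bash
python3 -m handwheel '[[0.26,-0.33,-3,0,0],[0,0,-5,0,0],[0,0,-4.4,0,0],[0,0,-2,0,0],[0,0,0,0,1],[0,0,0,0,1],[0,0,0,0,1],[0,0,0,0,1],[0,0,0,0,1],[0,0,0,0,1]]' 60;  python3 -m handwheel '[[0,0,0,0,1],[0,0,0,0,1],[0,0,0,0,1],[0,0,0,0,1],[0,0,0,0,1]]'
```

```text
t: 15.2
tool_pos: [0.4365, 0.3377, 0.2679]
orientation: [-3.078, -0.63, -0.0]
force: [-0.2, -0.2, 0.4]
opening: 0.0379
gripper_force: 0.0
t: 15.82
tool_pos: [0.4363, 0.3375, 0.2673]
orientation: [3.077, 0.63, -0.001]
force: [0.0, 0.7, -2.9]
opening: 0.0134
gripper_force: 60.0
```

```bash
python3 -m handwheel '[[0,0,4,0,1],[0,0,6,0,1],[0,0,6,-0.05,1],[1,-2.5,2.8,-0.05,1],[1.6,-5,0,-0.05,1],[1.6,-5,0,-0.05,1],[1.6,-5,0,-0.05,1],[1.6,-5,0,-0.05,1],[1.6,-5,0,-0.05,1],[1.3,-4,0,-0.05,1]]';  python3 -m handwheel '[[0.4,-2,0,-0.05,1],[0,0,0,0,1],[0,0,0,0,1]]'; python3 - <<'E'
from h import *
for n in('top','scene'): cv2.imwrite(f'pics/{n}3.png',read_camera(n)[:,:,::-1])
s=cv2.imread('pics/scene3.png')
np.set_printoptions(precision=4,suppress=True)
print([readout.read_state()[k] for k in('tool_pos','orientation','q')])
cv2.imwrite('pics/h3.png',cv2.resize(s[100:265,170:390],(800,600),interpolation=cv2.INTER_CUBIC))
E
```

```text
t: 17.08
tool_pos: [0.5397, 0.0205, 0.4553]
orientation: [3.141, 0.002, -0.001]
force: [0.6, 0.5, -4.0]
opening: 0.0136
gripper_force: 60.0
t: 17.45
tool_pos: [0.5433, 0.0035, 0.4555]
orientation: [-3.14, 0.071, 0.001]
force: [-0.4, -0.1, -3.3]
opening: 0.0136
gripper_force: 60.0
[array([0.5433, 0.0038, 0.4558]), array([-3.1404,  0.0695,  0.0001]), array([-0.0875, -0.0393,  1.5708,  0.0004,  1.6102,  1.5276])]
```

```bash
python3 -m handwheel '[[0,-0.15,-1,0,1],[0,0,-1,0,1],[0,0,0,0,1]]'; python3 -m handwheel '[[0,0,-0.5,0,1],[0,0,-0.5,0,1],[0,0,0,0,1]]'; python3 -m handwheel '[[0,0,-0.5,0,1],[0,0,0,0,1]]'
```

```text
t: 17.92
tool_pos: [0.5431, 0.0014, 0.4339]
orientation: [-3.141, 0.072, 0.005]
force: [0.7, -0.2, -4.2]
opening: 0.0139
gripper_force: 60.0
t: 18.3
tool_pos: [0.5434, 0.0011, 0.4252]
orientation: [-3.141, 0.073, 0.001]
force: [0.1, -0.8, -3.9]
opening: 0.0138
gripper_force: 60.0
t: 18.55
tool_pos: [0.5434, 0.0012, 0.4202]
orientation: [-3.141, 0.073, 0.001]
force: [1.1, -0.3, -3.4]
opening: 0.0138
gripper_force: 60.0
```

```bash
python3 -m handwheel '[[0,0,-0.25,0,1],[0,0,0,0,1]]'; python3 -m handwheel '[[0,0,-0.25,0,1],[0,0,0,0,1]]'; python3 -m handwheel '[[0,0,-0.25,0,1],[0,0,0,0,1]]'
```

```text
t: 18.8
tool_pos: [0.5435, 0.0011, 0.4181]
orientation: [-3.141, 0.073, 0.0]
force: [-0.6, 0.0, -3.5]
opening: 0.0137
gripper_force: 60.0
t: 19.05
tool_pos: [0.5434, 0.0011, 0.4155]
orientation: [-3.141, 0.073, 0.001]
force: [-0.3, -0.1, -3.6]
opening: 0.0139
gripper_force: 60.0
t: 19.3
tool_pos: [0.5434, 0.0012, 0.4129]
orientation: [-3.141, 0.073, 0.001]
force: [-0.8, 0.1, -4.2]
opening: 0.0135
gripper_force: 60.0
```

```bash
python3 -m handwheel '[[0,0,-0.4,0,1],[0,0,-0.4,0,1],[0,0,0,0,1]]'; python3 -m handwheel '[[0,0,-0.4,0,1],[0,0,-0.4,0,1],[0,0,0,0,1]]';  python3 -m handwheel '[[0,0,-0.25,0,1],[0,0,0,0,1]]'
```

```text
t: 19.68
tool_pos: [0.5433, 0.0012, 0.4045]
orientation: [-3.141, 0.073, 0.002]
force: [-0.5, 0.1, -4.9]
opening: 0.0137
gripper_force: 60.0
t: 20.05
tool_pos: [0.5434, 0.0012, 0.3966]
orientation: [-3.141, 0.073, 0.002]
force: [-0.1, 0.0, -3.5]
opening: 0.0137
gripper_force: 60.0
t: 20.3
tool_pos: [0.5436, 0.0011, 0.3953]
orientation: [3.141, -0.073, 0.001]
force: [0.3, -0.3, -2.9]
opening: 0.014
gripper_force: 60.0
```

```bash
for i in 1; do python3 -m handwheel '[[0,0,-0.2,0,1],[0,0,-0.2,0,1],[0,0,0,0,1]]'; python3 -m handwheel '[[0,0,-0.1,0,1],[0,0,0,0,1]]';  python3 -m handwheel '[[0,0,-0.1,0,1],[0,0,0,0,1]]'; python3 -m handwheel '[[0,0,-0.1,0,1],[0,0,0,0,1]]'; done
```

```text
t: 20.68
tool_pos: [0.5436, 0.0012, 0.3914]
orientation: [3.141, -0.073, 0.002]
force: [-2.2, -0.0, 5.4]
opening: 0.0136
gripper_force: 60.0
t: 20.92
tool_pos: [0.5437, 0.0011, 0.3906]
orientation: [3.141, -0.073, 0.002]
force: [-3.3, -0.1, 6.4]
opening: 0.0137
gripper_force: 60.0
t: 21.18
tool_pos: [0.5436, 0.0011, 0.3898]
orientation: [3.141, -0.073, 0.002]
force: [-2.5, -0.1, 6.8]
opening: 0.0137
gripper_force: 60.0
t: 21.42
tool_pos: [0.5436, 0.0012, 0.3892]
orientation: [3.141, -0.072, 0.003]
force: [-4.5, 0.2, 9.2]
opening: 0.0141
gripper_force: 60.0
```

```bash
python3 -m handwheel '[[-0.05,0,-0.1,0,1],[0,0,0,0,1]]';  python3 -m handwheel '[[0,0,-0.1,0,1],[0,0,0,0,1]]'; python3 -m handwheel '[[0,0,-0.1,0,1],[0,0,0,0,1]]'
```

```text
t: 21.68
tool_pos: [0.5433, 0.0012, 0.3892]
orientation: [3.141, -0.072, 0.005]
force: [-4.4, 0.4, 14.7]
opening: 0.0138
gripper_force: 60.0
t: 21.92
tool_pos: [0.5433, 0.0012, 0.3892]
orientation: [3.14, -0.072, 0.006]
force: [-8.3, 1.5, 20.6]
opening: 0.0141
gripper_force: 60.0
t: 22.18
tool_pos: [0.5433, 0.0012, 0.3892]
orientation: [3.14, -0.072, 0.007]
force: [-11.2, 1.2, 26.3]
opening: 0.0135
gripper_force: 60.0
```

```bash
python3 -m handwheel '[[-0.1,0,0,0,1],[0,0,0,0,1],[0,0,0,0,1]]'; python3 -c "
from h import *
a=read_camera('scene')[90:330,100:420,::-1]
cv2.imwrite('pics/end.png',cv2.resize(a,(800,600),interpolation=cv2.INTER_CUBIC))"
```

```text
t: 22.55
tool_pos: [0.5428, 0.0012, 0.3892]
orientation: [3.14, -0.072, 0.01]
force: [-6.3, 0.5, 22.4]
opening: 0.0138
gripper_force: 60.0
```

View pics/end.png

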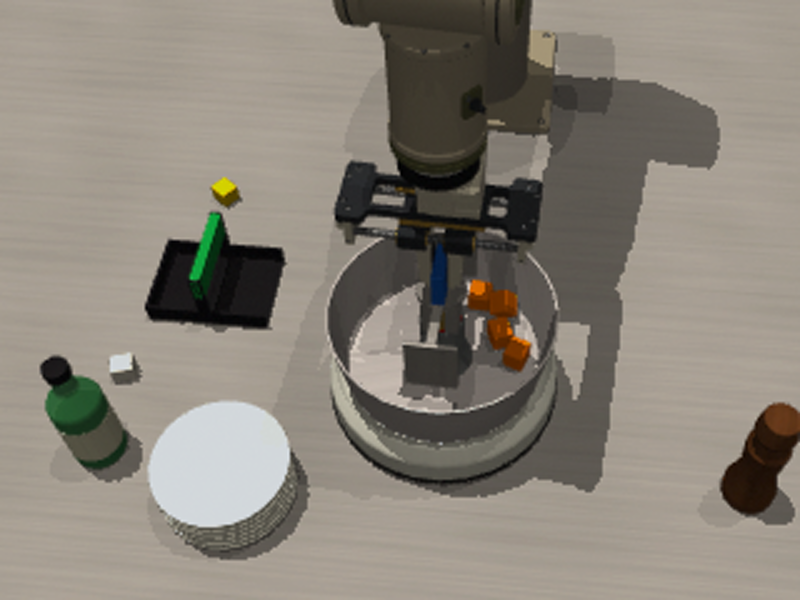

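The last picture shows the beater seated on the shaft (440, 330), the four cubes in the bowl (about 500, 320), the tray flat (215, 285), and the mill, bottle and plates upright.

```bash
python3 -c "
from plant import job
print(job.close_job())"
```

```text
the job is handed in; nothing more can be done
None
```

Job handed in at about 22.6 s on the robot's clock; no verdict came back: the last picture shows four cubes in the bowl, tray flat and bystanders upright, and the beater is held pressed at its stop with about 22 N, but the moves can't tilt the tool, so I jerked the level tray out from under the cubes instead of tipping it.

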